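# Stroke test of a repaired touch strip

### The arm

A 6-joint arm with a two-finger parallel gripper is mounted at the origin on the work surface. World frame = base frame: x ahead of the robot, y to its left, z up, the work surface at z = 0. Lengths are in mm, angles in rad, forces in N, time in s.
With the tool pointing down it reaches from about 350 to 925 mm from the base axis. Payload 6.4 kg.
Tool frame: the origin (TCP) lies at the very end of the fingers, on their centre line; the grasp point (between the pads) lies 19 mm behind it; y points along the fingers, z is the direction in which the jaws open and shut, and the axes are right-handed (so a half turn about y gives the same grasp; the last joint's range is limited). The gripper opens to 85 mm and grips with 20 to 120 N. Pads are 22 mm wide; open, the fingers measure 114 mm over their backs; the gripper's body (76 mm by 85 mm) begins 54 mm behind the grasp point. The pads swing forward as they close: fully open they stand 13 mm farther back than shut.
Start: joints at [1.08, 0.245, 1.558, -0, 1.339, -0.174], TCP at [202.49, 617.666, 231.29] pointing down, gripper open.
Joint ranges: [-3.13, 3.13], [-1.02, 2.26], [0.13, 2.54], [-0.95, 4.09], [0.21, 2.88], [-2.74, 2.74]. Speed limits (rad/s): [2.57, 2.57, 3.14, 3.14, 3.14, 3.14].

### API

Orientations are given as a rotation vector (axis times angle).
In Python, from workcell import monitor, viewer, robot, nets gives the robot as it stands.
- The arm moves only by the tool carry_out, never from a script. Its argument "commands" is a list of rows, each a list of 4 numbers: the shift along the tool's x, y, z in cm, then the turn about the tool's y in degrees. In form: [[x, y, z, spin], ...]. A call has 1 to 20 rows; each row is the pose to reach, as a shift and turn from the pose measured when the call began, along the tool's axes at that moment; what a row does not reach only later rows make up. A row lasts 1/12 s, in which the tool goes at most 41.7 mm and 7.16 degrees, less where a joint would pass 70% of its speed; a pose out of reach is approached as far as the arm can. A call with a gripper value outside its range is refused whole. "jaw" is the closure, from 0 (fully open) to 1 (shut), set as the call begins (left out, the last holds). The fingers move at their own pace and stop on an object; "force" is the grip in N (left out, the last holds). Time passes only in rows, so rows that repeat a pose let the fingers close. It gives the time, the measured TCP pose, the force and the opening at its end, in the units of the state.
- monitor.sense(): the state, without advancing time (a new reading comes with each control period).
- viewer.snapshot(name): name is "scene" or "side" or "wrist"; returns (picture, depth): 480x640x3 uint8, blue, green, red; 480x640 float32, mm along the optical axis (not along the pixel's ray), 0 where there is no reading.
- viewer.camera_params(name): a dict with "fx", "fy", "cx", "cy" (pixels), "origin" and "rotation" of the camera in the world. Camera axes: x right, y down, z forward; pixel columns grow to the right and rows downward; lengths in mm; the calibration is good to about 2 mm. A picture is of the moment at which its call begins: read the wrist's pose just before it. camera_params takes no time and is no camera call; for the wrist camera it gives the pose at the moment of the call.
- robot.finish_job(): hands the job in, once; it reports no verdict.
Trained networks look in the newest picture that a camera, given by its name, has taken for a name from the list of things; names that differ only in an ending like _2 or _b are one class to them, and where a whole thing is asked for, a point or a joint stands for the part that bears it (a point fixed in the world has none). Each returns a list of dicts, best first, with "confidence" (0 to 1); they miss things now and then, are a little off and sometimes report something else, mostly with a low value. They report only what shows in the picture. A call takes as long as a camera call.
- nets.recognise(camera, thing): "xy" ([column, row] as shares, 0 to 1, of the picture: columns of its width, rows of its height, amid what is visible of it).
- nets.tip_of(camera, thing): "xy" ([column, row] as shares, 0 to 1, of the picture: columns of its width, rows of its height: a listed point, or the origin of a listed thing).
The state is a dict: "t": time; "qpos": joint angles; "qd": joint speeds; "tau": joint torques, N m; "tool_pos": TCP position; "eef_rot": TCP orientation; "wrist_force": force on the tool from outside, world axes, zero at the start; "ft_torque": the same for the moment, N m; "grip_width": opening from 0.0 (shut) to 1.0 (fully open).
Only numpy, scipy, OpenCV 4.12 (cv2) and the standard library are available. Lean on these libraries where they do the work, as an engineer would, in place of code of your own. Each camera call takes 0.05 s, during which the arm holds its last target.

### The job

Test the hook-shaped aluminium touch strip on the black control panel: with the fingertips, slowly stroke along it from the middle of its round end pad, over each of the four cross lines in turn and round the bend, to the middle of its square end pad, pressing lightly so that the sprung strip gives a little but stays clear of its stop. Finish while holding: stop there with the fingertips still resting on the square pad, the strip still slightly pressed. Do not lift or shift the panel, and leave the fuses, tape, tools and magnifier where they are.

Things in the scene. Friction and masses are not known exactly. Their poses are not given: they have to be found in the camera images.
- panel: Black flat control panel lying loose on the bench, 240 x 190 mm, 30 mm high, about 2 kg, turned any way round. Origin: centre of its underside; x along the 240 mm side, z up. On it stands a raised bare-aluminium touch strip shaped like a hook: 90 mm straight along panel +x, then a 60 mm radius bend (centre line) about panel point (15, 5) mm, 135 degrees counter-clockwise from above.
- strip (a joint): How far the touch strip is pressed down, m: 0 at rest, stop at 0.010. The strip is 26 mm wide, its flat top 44 mm above the bench at rest (14 mm above the panel face). It moves straight down as a whole wherever pressed, on soft springs: 1 N to start, 0.6 N per mm, about 7 N at the stop, and springs back when released.
- mark1 (a point): Mark 1 of 6 on the top face of the touch strip, 44 mm above the bench at rest: Start: middle of the round end pad (42 mm across) at the free end of the straight part. At panel (x, y) = (-75, -55) mm; marks are 46.3 mm apart along the strip.
- mark2 (a point): Mark 2 of 6 on the top face of the touch strip, 44 mm above the bench at rest: the first cross line (counted from the round pad), a thin dark line across the strip, flush with it. At panel (x, y) = (-28.7, -55) mm; marks are 46.3 mm apart along the strip.
- mark3 (a point): Mark 3 of 6 on the top face of the touch strip, 44 mm above the bench at rest: the second cross line (counted from the round pad), a thin dark line across the strip, flush with it. At panel (x, y) = (17.5, -54.9) mm; marks are 46.3 mm apart along the strip.
- mark4 (a point): Mark 4 of 6 on the top face of the touch strip, 44 mm above the bench at rest: the third cross line (counted from the round pad), a thin dark line across the strip, flush with it. At panel (x, y) = (58.6, -36.2) mm; marks are 46.3 mm apart along the strip.
- mark5 (a point): Mark 5 of 6 on the top face of the touch strip, 44 mm above the bench at rest: the fourth cross line (counted from the round pad), a thin dark line across the strip, flush with it. At panel (x, y) = (75, 5.8) mm; marks are 46.3 mm apart along the strip.
- mark6 (a point): Mark 6 of 6 on the top face of the touch strip, 44 mm above the bench at rest: Finish: middle of the square end pad (38 mm square) at the end of the bend. At panel (x, y) = (57.4, 47.4) mm; marks are 46.3 mm apart along the strip.
- fuse_a: White ceramic fuse body standing on the panel face inside the strip's bend, 26 mm across, 42 mm tall (top 72 mm above the bench), its axis 50 to 60 mm from the strip's centre line. Origin: centre of its underside. Leave alone.
- fuse_b: White ceramic fuse body standing on the bench beside the panel, off the round-pad end, 26 mm across, 42 mm tall. Origin: centre of its underside. Leave alone.
- tape: Blue roll of tape lying flat on the bench beside the panel, 90 mm across, 19 mm high. Origin: centre of its underside. Leave alone.
- tape_b: White roll of tape lying flat on the bench to the left, 96 mm across, 19 mm high. Origin: centre of its underside. Leave alone.
- screwdriver: Screwdriver 180 mm long lying on the bench beside the panel's strip side, handle to its own -x. Leave alone.
- wrench: Steel spanner 150 mm long lying on the bench to the right. Leave alone.
- loupe: Black round magnifier, 90 mm across, 18 mm high, lying on the bench to the left. Origin: centre of its underside. Leave alone.

How it is judged:
By the outcome, as a careful person would: the job done as asked, in the order asked, and still so for the second after the job is handed in, while the arm keeps its last pose, push and grip.
It also fails if it takes over 48 s, if anything falls off the work surface, if the arm or the gripper's body presses on something with over 40 N, if the wrist force passes 120 N, or if a joint passes its speed limit or range.

## Working session

There is one attempt and no reset: what is moved stays moved. The work goes in short steps, Python scripts to look and compute and a tool call to move; the robot and the scene stay as the last step left them, time stands still between calls to the robot, and variables do not carry over. Pictures are saved under pics/ and viewed, and the job is handed in when it is done.

Besides the shell and the picture viewer there is one more tool, called after "Emit:" by a JSON object that holds its "fn" and its "kwargs". carry_out: Moves the arm, as the interface text tells. Its arguments: {"type":"object","properties":{"commands":{"type":"array","items":{"type":"array","items":{"type":"number"}}},"jaw":{"type":"number"},"force":{"type":"number"}},"required":["commands"]}

```bash
mkdir -p pics; cat > h.py <<'E'
from workcell import monitor, viewer, robot, nets
import numpy as np, cv2
from scipy.spatial.transform import Rotation as R
def px2w(cam,u,v,z=None,depth=None):
    p=viewer.camera_params(cam);Rm=np.array(p['rotation']);o=np.array(p['origin'])
    if Rm.shape!=(3,3): Rm=R.from_rotvec(Rm).as_matrix()
    d=Rm@np.array([(u-p['cx'])/p['fx'],(v-p['cy'])/p['fy'],1.0])
    if depth is not None: return o+d*depth
    return o+d*(z-o[2])/d[2]
E
python3 - <<'E'
from h import *
s=monitor.sense();print(s)
print(R.from_rotvec(s['eef_rot']).as_matrix().round(3))
for c in('scene','side'):
    im,d=viewer.snapshot(c);cv2.imwrite(f'pics/{c}0.png',im);print(viewer.camera_params(c))
    np.save(f'pics/{c}d.npy',d)
    for t in ['mark1','mark2','mark3','mark4','mark5','mark6','fuse_a','panel'] if c=='scene' else []:
        for r in nets.tip_of(c,t)[:2]:
            u,v=r['xy'][0]*640,r['xy'][1]*480
            print(t,round(r['confidence'],2),round(u),round(v),px2w(c,u,v,z=44).round(1),px2w(c,u,v,depth=d[int(v),int(u)]).round(1))
print(monitor.sense()['t'])
E
```

```text
{'t': 0.0, 'qpos': array([ 1.07991092e+00,  2.45811587e-01,  1.55904890e+00, -2.88417907e-05,
        1.33870656e+00, -1.74141821e-01]), 'qd': array([-2.17040352e-04, -1.59169260e-03,  2.85708075e-04, -8.53405647e-04,
       -7.10237736e-05,  1.97731229e-04]), 'tau': array([ 7.16850918e-04, -4.29521585e+01, -3.26126325e+01, -1.53369715e-04,
        5.38422333e-03,  2.15996454e-05]), 'tool_pos': array([202.2095696 , 617.14129501, 230.16316733]), 'eef_rot': array([-1.55834378,  0.24912768, -0.24815341]), 'wrist_force': array([-0.34239219,  1.09962753,  0.39710329]), 'ft_torque': array([-0.035207  ,  0.01986208,  0.04052502]), 'grip_width': 0.9995784032816546}
[[ 0.95  -0.001  0.311]
 [-0.311 -0.002  0.95 ]
 [-0.    -1.    -0.002]]
{'fx': 480.83799035047264, 'fy': 480.83799035047264, 'cx': 327.46588573397105, 'cy': 246.7341373723977, 'origin': array([1348.92288587, -528.03590364,  691.34511651]), 'rotation': array([-1.9376988 , -1.06418278,  0.54594524])}
mark1 0.97 302 242 [492.6 -30.5  44. ] [493.3 -30.9  44.5]
mark1 0.9 311 269 [596.6 -67.4  44. ] [595.6 -66.8  43.1]
mark2 0.97 302 2
[... 288 characters left out ...]
11 269 [596.6 -67.4  44. ] [595.6 -66.8  43.1]
mark5 0.97 302 242 [492.6 -30.5  44. ] [493.3 -30.9  44.5]
mark5 0.9 311 269 [596.6 -67.4  44. ] [595.6 -66.8  43.1]
mark6 0.97 302 242 [492.6 -30.5  44. ] [493.3 -30.9  44.5]
mark6 0.9 311 269 [596.6 -67.4  44. ] [595.6 -66.8  43.1]
fuse_a 0.67 298 262 [559.6 -82.3  44. ] [553.5 -78.9  39. ]
fuse_a 0.62 288 324 [ 729.3 -201.5   44. ] [ 695.3 -183.6    8.5]
panel 0.85 298 278 [ 612.5 -112.    44. ] [ 596.9 -103.2   30.3]
{'fx': 442.03396248017646, 'fy': 442.03396248017646, 'cx': 312.2270565007285, 'cy': 240.65328218988327, 'origin': array([453.8980688 , 928.24533993, 726.07280043]), 'rotation': array([-0.22527727,  2.7387013 , -1.41841817])}
0.5
```

View pics/scene0.png

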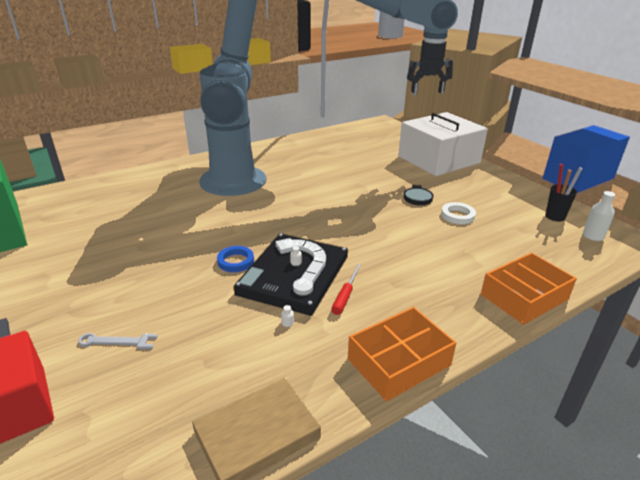

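View pics/side0.png

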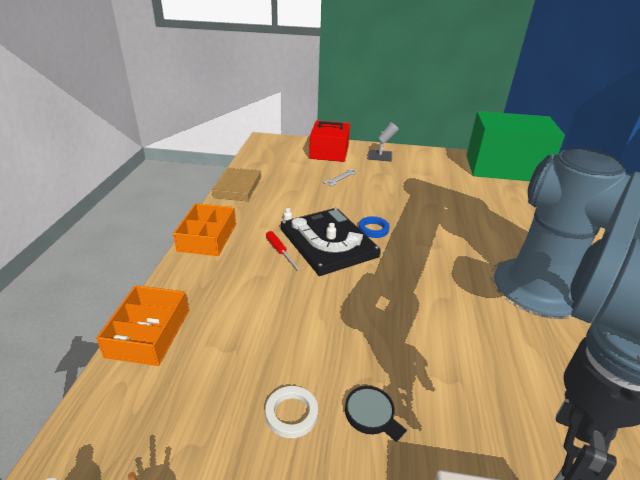

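```bash
python3 - <<'E'
from h import *
c='scene'
for t in ['mark1','panel','fuse_a']:
  for r in nets.tip_of(c,t):
    u,v=r['xy'][0]*640,r['xy'][1]*480
    print(t,round(r['confidence'],2),round(u,1),round(v,1),px2w(c,u,v,z=44).round(1),px2w(c,u,v,z=30).round(1))
E
```

```text
mark1 0.97 302.2 242.5 [492.6 -30.5  44. ] [474.1 -19.7  30. ]
mark1 0.9 311.5 268.5 [596.6 -67.4  44. ] [580.4 -57.4  30. ]
mark1 0.77 314.4 252.1 [543.8 -27.   44. ] [526.4 -16.2  30. ]
mark1 0.75 305.7 282.6 [ 634.2 -105.1   44. ] [618.8 -96.   30. ]
mark1 0.6 287.8 243.9 [479.7 -63.7  44. ] [460.9 -53.6  30. ]
mark1 0.58 319.6 260.4 [579.3 -34.6  44. ] [562.7 -24.   30. ]
panel 0.85 298.0 278.4 [ 612.5 -112.    44. ] [ 596.5 -103.    30. ]
fuse_a 0.67 297.6 262.4 [559.6 -82.3  44. ] [542.5 -72.7  30. ]
fuse_a 0.62 288.3 324.1 [ 729.3 -201.5   44. ] [ 715.9 -194.4   30. ]
```

The scene picture shows the panel around (290,270), with the round pad at (304,287) and the square pad near (286,244). fuse_a at (296,257) stands inside the bend. All six marks came up as one class, so I'll fit the panel pose to them.

```bash
cat >> h.py <<'E'
M=np.array([[-75,-55],[-28.7,-55],[17.5,-54.9],[58.6,-36.2],[75,5.8],[57.4,47.4]],float)
from scipy.optimize import linear_sum_assignment
def fit(P,W):
    # rigid 2D  W = Rot P + t
    a,b=P-P.mean(0),W-W.mean(0)
    th=np.arctan2((a[:,0]*b[:,1]-a[:,1]*b[:,0]).sum(),(a*b).sum())
    c,s=np.cos(th),np.sin(th);Rm=np.array([[c,-s],[s,c]])
    t=W.mean(0)-Rm@P.mean(0)
    return th,t,W-(P@Rm.T+t)
def bestfit(W):
    import itertools
    best=None
    for p in itertools.permutations(range(6),len(W)):
        th,t,r=fit(M[list(p)],W)
        e=np.sqrt((r**2).sum(1).mean())
        if best is None or e<best[0]: best=(e,th,t,p,r)
    return best
E
python3 - <<'E'
from h import *
for c in ('scene','side'):
    rs=nets.tip_of(c,'mark1')
    W=np.array([px2w(c,r['xy'][0]*640,r['xy'][1]*480,z=44)[:2] for r in rs][:6])
    print(c,W.round(0).tolist());print(bestfit(W))
print(monitor.sense()['t'])
E
```

```text
scene [[493.0, -30.0], [597.0, -67.0], [544.0, -27.0], [634.0, -105.0], [480.0, -64.0], [579.0, -35.0]]
(np.float64(8.006806953021226), np.float64(2.2458225837122825), array([546.05069504, -83.76117522]), (4, 1, 3, 0, 5, 2), array([[ -2.0303896 ,  -1.6615283 ],
       [-10.29861302,   4.40509588],
       [  6.08758127, -11.6251387 ],
       [ -1.60827917,   2.81786235],
       [  6.51091957,   4.9035103 ],
       [  1.33878095,   1.16019846]]))
side [[577.0, -56.0], [540.0, -24.0], [604.0, -81.0], [627.0, -103.0], [481.0, -78.0], [494.0, -11.0]]
(np.float64(12.9942461625423), np.float64(2.1973439084075554), array([544.14386573, -87.32575939]), (2, 3, 1, 0, 5, 4), array([[ -1.27681654, -15.53464216],
       [  0.72311064,  -4.87180926],
       [ -1.74686061,  -2.53895163],
       [ -5.62811388,  13.11026803],
       [  9.20882558,  -9.18971866],
       [ -1.2801452 ,  19.02485368]]))
0.75
```

```bash
python3 - <<'E'
from h import *
s=monitor.sense();Rt=R.from_rotvec(s['eef_rot']).as_matrix()
p=viewer.camera_params('wrist');print(p)
print('cam in tool',Rt.T@(p['origin']-s['tool_pos']),'\n',(Rt.T@R.from_rotvec(p['rotation']).as_matrix()).round(3))
tgt=np.array([545,-85,260.]);print('shift cm',Rt.T@(tgt-s['tool_pos'])/10)
E
```

```text
{'fx': 403.47711442412236, 'fy': 403.47711442412236, 'cx': 321.0985058509366, 'cy': 240.65243415159406, 'origin': array([126.03288225, 643.70639493, 374.2399239 ]), 'rotation': array([2.32200453, 1.68469345, 0.27122491])}
cam in tool [ -80.74639395 -142.92059145    0.92259019] 
 [[-0.001  0.949  0.315]
 [ 0.001 -0.315  0.949]
 [ 1.     0.001 -0.001]]
shift cm [ 54.43872053  -2.86909031 -56.09998042]
```

Emit:
{"fn": "carry_out", "kwargs": {"commands": [[2.5,-0.2,-2.8,0],[5,-0.3,-5.5,0],[7.5,-0.5,-8.3,0],[10,-0.6,-11,0],[12.5,-0.8,-13.8,0],[15,-1,-16.5,0],[17.5,-1.2,-19.3,0],[20,-1.4,-22,0],[22.5,-1.6,-24.8,0],[25,-1.8,-27.5,0],[28,-2,-30.8,0],[31,-2.2,-34,0],[34,-2.4,-37.4,0],[37,-2.6,-40.7,0],[40,-2.8,-44,0],[43,-3,-47.3,0],[46,-3,-50.6,0],[49,-3,-54,0],[51,-3,-56,0],[51,-3,-56,0]], "jaw": 1, "force": 20}}

```text
t: 2.42
tool_pos: [514.1, -78.1, 261.6]
eef_rot: [-1.558, 0.251, -0.253]
wrist_force: [0.7, 0.3, 0.3]
grip_width: -0.002
```

Emit:
{"fn": "carry_out", "kwargs": {"commands": [[0,0,0,0],[0,0,0,0],[0,0,0,0]]}}

```text
t: 2.67
tool_pos: [513.7, -77.2, 261.5]
eef_rot: [-1.557, 0.251, -0.252]
wrist_force: [0.2, -0.2, -0.8]
grip_width: 0.003
```

```bash
python3 - <<'E'
from h import *
c='wrist'
s=monitor.sense();p=viewer.camera_params(c);im,d=viewer.snapshot(c);cv2.imwrite('pics/w1.png',im);np.save('pics/w1d.npy',d)
print(s['t'],s['tool_pos'],s['eef_rot'],s['wrist_force'],s['grip_width'])
import pickle;pickle.dump(dict(s=s,p=p),open('pics/w1.pkl','wb'))
rs=nets.tip_of(c,'mark1')
W=[]
for r in rs:
    u,v=r['xy'][0]*640,r['xy'][1]*480
    w=px2w(c,u,v,z=44);print(round(r['confidence'],2),round(u,1),round(v,1),w.round(1),px2w(c,u,v,depth=d[int(v),int(u)]).round(1));W.append(w[:2])
print(bestfit(np.array(W)[:6]))
for r in nets.tip_of(c,'fuse_a'):
    u,v=r['xy'][0]*640,r['xy'][1]*480; print('fuse',r['confidence'],u,v,px2w(c,u,v,z=30).round(1))
E
```

```text
2.6667 [513.72776139 -77.17138559 261.4550516 ] [-1.55711712  0.25105855 -0.25243429] [ 0.22115372 -0.16943782 -0.77687963] 0.002848751580567038
0.77 391.5 206.8 [540.3 -17.2  44. ] [540.3 -17.3  44.3]
0.7 383.3 253.2 [581.7 -36.4  44. ] [581.4 -36.5  44.8]
0.66 350.5 290.0 [608.8 -77.3  44. ] [608.  -77.1  45.7]
0.56 318.5 158.7 [478.2 -67.   44. ] [478.1 -67.   45. ]
(np.float64(2.066625714015503), np.float64(2.2113981132290577), array([548.13039565, -85.24260917]), (3, 2, 1, 5), array([[-1.78720235, -0.61742725],
       [ 0.01076448,  1.95343517],
       [-0.56900751, -1.88765384],
       [ 2.34544539,  0.55164592]]))
fuse 0.79 333.504 220.32000000000002 [539.9 -72.5  30. ]
fuse 0.41 282.81600000000003 355.2 [ 666.9 -170.5   30. ]
```

View pics/w1.png

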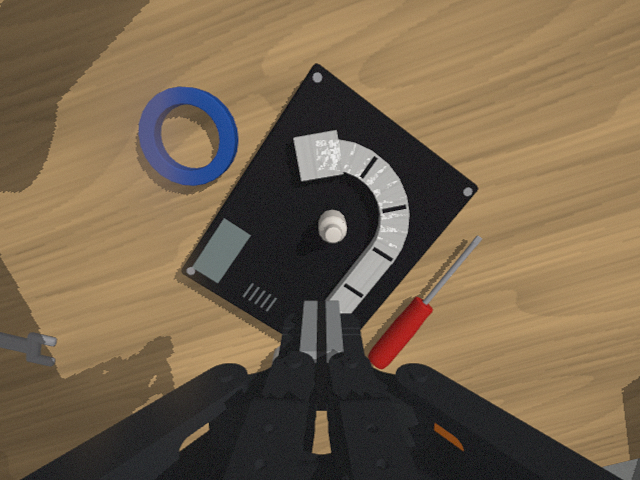

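The wrist picture shows cross lines at about (369,167), (395,209), (382,255) and (353,291), with the square pad at (318,157). The fingers hide the round pad. I'll refine the pose by fitting a model of the strip to the depth data.

```bash
cat >> h.py <<'E'
from scipy.optimize import minimize
def sd(q):
    # signed dist to strip outline in panel frame (neg inside); q Nx2
    x,y=q[:,0],q[:,1]
    def rect(cx,cy,hx,hy,a):
        c,s=np.cos(a),np.sin(a);u=(x-cx)*c+(y-cy)*s;v=-(x-cx)*s+(y-cy)*c
        dx,dy=abs(u)-hx,abs(v)-hy
        return np.hypot(np.maximum(dx,0),np.maximum(dy,0))+np.minimum(np.maximum(dx,dy),0)
    st=rect(-30,-55,45,13,0)
    rr=np.hypot(x-15,y-5);a=np.degrees(np.arctan2(y-5,x-15))
    arc=np.where((a>=-90)&(a<=45),abs(rr-60)-13,1e3)
    rp=np.hypot(x+75,y+55)-21
    sq=rect(57.4,47.4,19,19,np.radians(45))
    return np.minimum.reduce([st,arc,rp,sq])
def topan(w,th,t):
    c,s=np.cos(th),np.sin(th);return (w-t)@np.array([[c,-s],[s,c]])
def tow(p,th,t):
    c,s=np.cos(th),np.sin(th);return p@np.array([[c,s],[-s,c]])+t
E
cat > r.py <<'E'
from h import *
import pickle
k=pickle.load(open('pics/w1.pkl','rb'));p=k['p'];d=np.load('pics/w1d.npy');im=cv2.imread('pics/w1.png')
Rm=R.from_rotvec(p['rotation']).as_matrix();o=p['origin']
v,u=np.mgrid[0:480,0:640]
ray=np.stack([(u-p['cx'])/p['fx'],(v-p['cy'])/p['fy'],np.ones_like(u,float)],-1)
W=o+(ray*d[...,None])@Rm.T
th0,t0=2.2114,np.array([548.1,-85.2])
q=topan(W[...,:2].reshape(-1,2),th0,t0).reshape(480,640,2)
ok=(d>0)&(v<292)&(abs(q[...,0])<112)&(abs(q[...,1])<88)
ins=ok&(abs(W[...,2]-44)<5); out=ok&(abs(W[...,2]-30)<4)
fz=np.hypot(q[...,0],q[...,1])
print(ins.sum(),out.sum(),np.median(W[...,2][ins]),np.median(W[...,2][out]))
# fuse removal: inside points near fuse
from cv2 import connectedComponentsWithStats as cc
n,l,st,_=cc(ins.astype(np.uint8)); 
i=1+np.argmax(st[1:,4]); ins=(l==i)
Pi=W[ins][:,:2];
# out near strip only
Po=W[out][:,:2]
def cost(x):
    a=sd(topan(Pi,x[0],x[1:]));b=sd(topan(Po,x[0],x[1:]))
    # soft
    return (np.clip(a,0,8)**2).sum()+(np.clip(-b,0,8)**2).sum()
best=minimize(cost,[th0,*t0],method='Nelder-Mead',options=dict(initial_simplex=[[th0,*t0],[th0+.03,*t0],[th0,t0[0]+4,t0[1]],[th0,t0[0],t0[1]+4]]))
print(best.x,best.fun,cost([th0,*t0]),len(Pi))
th,t=best.x[0],best.x[1:]
print('marks',tow(M,th,t).round(1).tolist())
def proj(w):
    c=(w-o)@Rm;return c[:,0]/c[:,2]*p['fx']+p['cx'],c[:,1]/c[:,2]*p['fy']+p['cy']
big=cv2.resize(im,None,fx=2,fy=2)
uu,vv=proj(np.c_[tow(M,th,t),np.full(6,44.)])
for a,b in zip(uu,vv): cv2.circle(big,(int(2*a+1),int(2*b+1)),3,(0,0,255),-1)
C=np.array([[-120,-95],[120,-95],[120,95],[-120,95]],float)
uu,vv=proj(np.c_[tow(C,th,t),np.full(4,30.)])
cv2.polylines(big,[np.c_[2*uu+1,2*vv+1].astype(np.int32)],True,(0,255,0),1)
cv2.imwrite('pics/w1o.png',big[100:700,300:1000])
E
python3 r.py
```

```text
7092 27078 44.247404829023935 30.346308735501225
[  2.20684448 547.94772111 -84.27928023] 14.7640212712685 127.03183515103271 7021
marks [[636.7, -111.9], [609.2, -74.7], [581.7, -37.6], [542.3, -15.6], [498.7, -27.4], [475.7, -66.3]]
```

View pics/w1o.png

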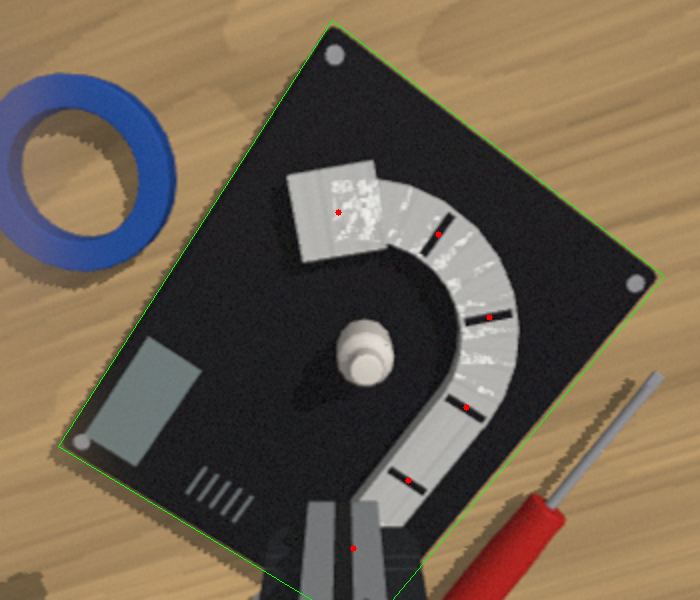

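```bash
cat > plan.py <<'E'
from h import *
th,t=2.20684,np.array([547.95,-84.28])
MW=tow(M,th,t)
def path(s): # arc length mm -> panel xy
    s=np.atleast_1d(s);a=(s-90)/60-np.pi/2
    return np.where((s<90)[:,None],np.c_[-75+s,np.full_like(s,-55.)],np.c_[15+60*np.cos(a),5+60*np.sin(a)])
def sof(w):
    ss=np.linspace(0,231.4,4629);P=tow(path(ss),th,t);d=np.hypot(*(P-w).T);i=d.argmin();return ss[i],d[i]
def rows(W3):
    s=monitor.sense();Rt=R.from_rotvec(s['eef_rot']).as_matrix()
    return ((W3-s['tool_pos'])@Rt/10)
def st():
    s=monitor.sense();print('t',round(s['t'],2),'tcp',s['tool_pos'].round(2),'s,off',np.round(sof(s['tool_pos'][:2]),2),'F',s['wrist_force'].round(2));return s
E
python3 - <<'E'
from plan import *
st()
print(rows(np.array([[*MW[0],70.],[*MW[0],50.]])).round(2))
E
```

```text
t 2.82 tcp [513.78 -76.76 261.68] s,off [231.4   39.52] F [ 0.24  0.21 -0.27]
[[12.75 19.19  0.54]
 [12.74 21.19  0.55]]
```

Emit:
{"fn": "carry_out", "kwargs": {"commands": [[2.0,1.0,0.1,0],[4.5,2.5,0.2,0],[7,4.5,0.3,0],[9.5,7,0.4,0],[11.5,10,0.5,0],[12.74,13,0.54,0],[12.74,16,0.54,0],[12.74,18,0.54,0],[12.74,19.2,0.54,0],[12.74,20,0.54,0],[12.74,20.3,0.54,0],[12.74,20.3,0.54,0],[12.74,20.3,0.54,0]]}}

```text
t: 3.9
tool_pos: [637.7, -112.1, 60.6]
eef_rot: [-1.558, 0.247, -0.254]
wrist_force: [1.1, 0.1, 0.0]
grip_width: -0.0
```

```bash
python3 - <<'E'
from plan import *
s=st()
print(rows(np.array([[*MW[0],50.],[*MW[0],44.],[*MW[0],40.]])).round(3))
im,d=viewer.snapshot('scene');cv2.imwrite('pics/s2.png',cv2.resize(im[200:340,200:400],None,fx=4,fy=4,interpolation=cv2.INTER_CUBIC))
im,d=viewer.snapshot('wrist');cv2.imwrite('pics/w2.png',im)
E
```

```text
t 3.9 tcp [ 637.67 -112.1    60.59] s,off [0.   0.94] F [1.07 0.07 0.  ]
[[-0.097  1.058 -0.013]
 [-0.1    1.658 -0.013]
 [-0.102  2.058 -0.012]]
```

View pics/s2.png

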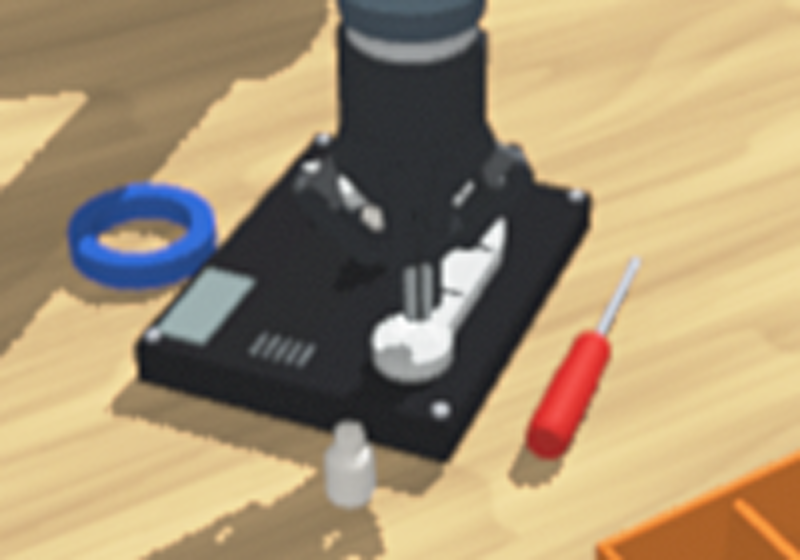

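View pics/w2.png

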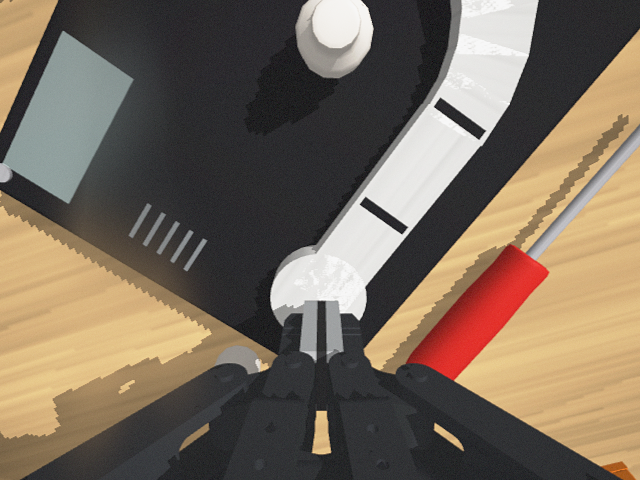

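In the wrist picture the closed fingers are over the round pad, centred near (320,300). In the scene picture the fingertips sit just above that pad. Next is a slow descent.

Emit:
{"fn": "carry_out", "kwargs": {"commands": [[-0.05,0.3,0,0],[-0.1,0.6,-0.01,0],[-0.1,0.9,-0.01,0],[-0.1,1.15,-0.01,0],[-0.1,1.35,-0.01,0],[-0.1,1.5,-0.01,0],[-0.1,1.6,-0.01,0],[-0.1,1.7,-0.01,0],[-0.1,1.75,-0.01,0],[-0.1,1.8,-0.01,0],[-0.1,1.85,-0.01,0],[-0.1,1.9,-0.01,0],[-0.1,1.95,-0.01,0],[-0.1,2.0,-0.01,0],[-0.1,2.05,-0.01,0],[-0.1,2.05,-0.01,0],[-0.1,2.05,-0.01,0]]}}

```text
t: 5.42
tool_pos: [636.8, -112.1, 40.3]
eef_rot: [-1.558, 0.247, -0.254]
wrist_force: [-2.6, 0.6, 3.7]
grip_width: -0.0
```

```bash
python3 - <<'E'
from plan import *
s=st()
for i in range(3):
  viewer.snapshot('wrist'); st()
ss=1.7*np.arange(1,21)
print(rows(np.c_[tow(path(ss),th,t),np.full(20,40.)]).round(2).tolist())
E
```

```text
t 5.42 tcp [ 636.83 -112.08   40.31] s,off [0.   0.16] F [-2.64  0.64  3.7 ]
t 5.47 tcp [ 636.81 -112.11   40.29] s,off [0.   0.18] F [-2.95  0.44  3.51]
t 5.52 tcp [ 636.81 -112.08   40.28] s,off [0.   0.15] F [-3.45  1.3   3.03]
t 5.57 tcp [ 636.84 -112.09   40.29] s,off [0.   0.17] F [-2.76  1.97  3.05]
[[-0.15, 0.03, 0.11], [-0.29, 0.03, 0.21], [-0.43, 0.03, 0.31], [-0.57, 0.03, 0.4], [-0.71, 0.03, 0.5], [-0.85, 0.02, 0.6], [-0.98, 0.02, 0.7], [-1.12, 0.02, 0.8], [-1.26, 0.02, 0.89], [-1.4, 0.02, 0.99], [-1.54, 0.02, 1.09], [-1.68, 0.02, 1.19], [-1.82, 0.02, 1.29], [-1.96, 0.02, 1.38], [-2.1, 0.02, 1.48], [-2.23, 0.02, 1.58], [-2.37, 0.02, 1.68], [-2.51, 0.02, 1.78], [-2.65, 0.01, 1.88], [-2.79, 0.01, 1.97]]
```

Emit:
{"fn": "carry_out", "kwargs": {"commands": [[-0.15,0.03,0.11,0],[-0.29,0.03,0.21,0],[-0.43,0.03,0.31,0],[-0.57,0.03,0.4,0],[-0.71,0.03,0.5,0],[-0.85,0.02,0.6,0],[-0.98,0.02,0.7,0],[-1.12,0.02,0.8,0],[-1.26,0.02,0.89,0],[-1.4,0.02,0.99,0],[-1.54,0.02,1.09,0],[-1.68,0.02,1.19,0],[-1.82,0.02,1.29,0],[-1.96,0.02,1.38,0],[-2.1,0.02,1.48,0],[-2.23,0.02,1.58,0],[-2.37,0.02,1.68,0],[-2.51,0.02,1.78,0],[-2.65,0.01,1.88,0],[-2.79,0.01,1.97,0]]}}

```text
t: 7.23
tool_pos: [616.4, -84.5, 40.0]
eef_rot: [-1.558, 0.247, -0.254]
wrist_force: [0.9, -2.5, 3.1]
grip_width: -0.0
```

```bash
cat > nxt.py <<'E'
from plan import *
import sys
s=st(); s0=sof(s['tool_pos'][:2])[0]
ss=np.minimum(s0+1.7*np.arange(1,21),231.4)
print([[*map(float,r),0] for r in rows(np.c_[tow(path(ss),th,t),np.full(20,40.)]).round(2)])
E
python3 nxt.py
```

```text
t 7.23 tcp [616.42 -84.47  40.03] s,off [34.15  0.04] F [ 0.95 -2.47  3.12]
[[-0.14, 0.0, 0.1, 0], [-0.27, 0.0, 0.2, 0], [-0.41, 0.0, 0.3, 0], [-0.55, 0.0, 0.39, 0], [-0.69, -0.0, 0.49, 0], [-0.83, -0.0, 0.59, 0], [-0.97, -0.0, 0.69, 0], [-1.11, -0.0, 0.79, 0], [-1.25, -0.0, 0.88, 0], [-1.38, -0.0, 0.98, 0], [-1.52, -0.0, 1.08, 0], [-1.66, -0.01, 1.18, 0], [-1.8, -0.01, 1.28, 0], [-1.94, -0.01, 1.38, 0], [-2.08, -0.01, 1.47, 0], [-2.22, -0.01, 1.57, 0], [-2.36, -0.01, 1.67, 0], [-2.5, -0.01, 1.77, 0], [-2.63, -0.01, 1.87, 0], [-2.77, -0.01, 1.96, 0]]
```

Emit:
{"fn": "carry_out", "kwargs": {"commands": [[-0.14,0,0.1,0],[-0.27,0,0.2,0],[-0.41,0,0.3,0],[-0.55,0,0.39,0],[-0.69,0,0.49,0],[-0.83,0,0.59,0],[-0.97,0,0.69,0],[-1.11,0,0.79,0],[-1.25,0,0.88,0],[-1.38,0,0.98,0],[-1.52,0,1.08,0],[-1.66,-0.01,1.18,0],[-1.8,-0.01,1.28,0],[-1.94,-0.01,1.38,0],[-2.08,-0.01,1.47,0],[-2.22,-0.01,1.57,0],[-2.36,-0.01,1.67,0],[-2.5,-0.01,1.77,0],[-2.63,-0.01,1.87,0],[-2.77,-0.01,1.96,0]]}}

```text
t: 8.9
tool_pos: [596.2, -57.0, 40.0]
eef_rot: [-1.558, 0.247, -0.254]
wrist_force: [1.4, -1.9, 4.2]
grip_width: -0.002
```

```bash
python3 nxt.py; python3 - <<'E'
from plan import *
im,d=viewer.snapshot('wrist');cv2.imwrite('pics/w3.png',im)
p=viewer.camera_params('wrist');o=p['origin'];Rm=R.from_rotvec(p['rotation']).as_matrix()
def proj(w):
    c=(w-o)@Rm;return c[:,0]/c[:,2]*p['fx']+p['cx'],c[:,1]/c[:,2]*p['fy']+p['cy']
uu,vv=proj(np.c_[MW,np.full(6,40.)])
for a,b in zip(uu,vv):
    if abs(a)<2e3 and abs(b)<2e3: cv2.circle(im,(int(a),int(b)),3,(0,0,255),-1)
C=np.array([[-120,-95],[120,-95],[120,95],[-120,95]],float)
cc=tow(C,th,t)
uu,vv=proj(np.c_[cc,np.full(4,30.)])
cv2.polylines(im,[np.c_[uu,vv].astype(np.int32)],True,(0,255,0),1)
cv2.imwrite('pics/w3o.png',im)
E
```

```text
t 8.9 tcp [596.21 -57.01  39.99] s,off [6.825e+01 3.000e-02] F [ 1.41 -1.91  4.2 ]
[[-0.14, -0.0, 0.1, 0], [-0.28, -0.0, 0.19, 0], [-0.42, -0.0, 0.29, 0], [-0.55, -0.0, 0.39, 0], [-0.69, -0.01, 0.49, 0], [-0.83, -0.01, 0.59, 0], [-0.97, -0.01, 0.68, 0], [-1.11, -0.01, 0.78, 0], [-1.25, -0.01, 0.88, 0], [-1.39, -0.01, 0.98, 0], [-1.53, -0.01, 1.08, 0], [-1.66, -0.01, 1.17, 0], [-1.8, -0.01, 1.27, 0], [-1.94, -0.01, 1.37, 0], [-2.09, -0.01, 1.46, 0], [-2.23, -0.01, 1.55, 0], [-2.38, -0.01, 1.63, 0], [-2.53, -0.02, 1.71, 0], [-2.69, -0.02, 1.78, 0], [-2.84, -0.02, 1.85, 0]]
```

View pics/w3o.png

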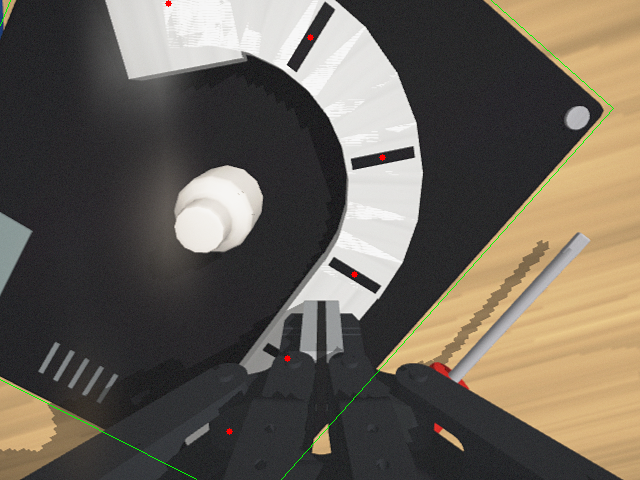

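Emit:
{"fn": "carry_out", "kwargs": {"commands": [[-0.14,0,0.1,0],[-0.28,0,0.19,0],[-0.42,0,0.29,0],[-0.55,0,0.39,0],[-0.69,-0.01,0.49,0],[-0.83,-0.01,0.59,0],[-0.97,-0.01,0.68,0],[-1.11,-0.01,0.78,0],[-1.25,-0.01,0.88,0],[-1.39,-0.01,0.98,0],[-1.53,-0.01,1.08,0],[-1.66,-0.01,1.17,0],[-1.8,-0.01,1.27,0],[-1.94,-0.01,1.37,0],[-2.09,-0.01,1.46,0],[-2.23,-0.01,1.55,0],[-2.38,-0.01,1.63,0],[-2.53,-0.02,1.71,0],[-2.69,-0.02,1.78,0],[-2.84,-0.02,1.85,0]]}}

```text
t: 10.62
tool_pos: [574.8, -30.1, 40.0]
eef_rot: [-1.558, 0.247, -0.254]
wrist_force: [2.3, -2.0, 3.0]
grip_width: 0.001
```

```bash
python3 nxt.py
```

```text
t 10.62 tcp [574.8  -30.15  40.03] s,off [1.0265e+02 1.0000e-01] F [ 2.3  -2.    2.97]
[[-0.16, 0.0, 0.06, 0], [-0.32, 0.0, 0.12, 0], [-0.48, 0.0, 0.17, 0], [-0.64, -0.0, 0.22, 0], [-0.8, -0.0, 0.27, 0], [-0.97, -0.0, 0.31, 0], [-1.13, -0.0, 0.35, 0], [-1.3, -0.0, 0.38, 0], [-1.47, -0.0, 0.41, 0], [-1.64, -0.0, 0.43, 0], [-1.81, -0.01, 0.45, 0], [-1.98, -0.01, 0.46, 0], [-2.15, -0.01, 0.47, 0], [-2.32, -0.01, 0.48, 0], [-2.49, -0.01, 0.47, 0], [-2.66, -0.01, 0.47, 0], [-2.83, -0.01, 0.46, 0], [-2.99, -0.01, 0.44, 0], [-3.16, -0.01, 0.42, 0], [-3.33, -0.01, 0.4, 0]]
```

Emit:
{"fn": "carry_out", "kwargs": {"commands": [[-0.16,0,0.06,0],[-0.32,0,0.12,0],[-0.48,0,0.17,0],[-0.64,0,0.22,0],[-0.8,0,0.27,0],[-0.97,0,0.31,0],[-1.13,0,0.35,0],[-1.3,0,0.38,0],[-1.47,0,0.41,0],[-1.64,0,0.43,0],[-1.81,-0.01,0.45,0],[-1.98,-0.01,0.46,0],[-2.15,-0.01,0.47,0],[-2.32,-0.01,0.48,0],[-2.49,-0.01,0.47,0],[-2.66,-0.01,0.47,0],[-2.83,-0.01,0.46,0],[-2.99,-0.01,0.44,0],[-3.16,-0.01,0.42,0],[-3.33,-0.01,0.4,0]]}}

```text
t: 12.28
tool_pos: [544.3, -15.8, 40.0]
eef_rot: [-1.558, 0.247, -0.254]
wrist_force: [2.3, -0.4, 3.6]
grip_width: 0.0
```

```bash
python3 nxt.py
```

```text
t 12.28 tcp [544.28 -15.84  39.97] s,off [1.368e+02 7.000e-02] F [ 2.3  -0.42  3.63]
[[-0.17, -0.0, -0.04, 0], [-0.33, -0.0, -0.07, 0], [-0.5, -0.01, -0.11, 0], [-0.66, -0.01, -0.16, 0], [-0.83, -0.01, -0.2, 0], [-0.99, -0.01, -0.26, 0], [-1.15, -0.01, -0.32, 0], [-1.3, -0.01, -0.38, 0], [-1.46, -0.01, -0.45, 0], [-1.61, -0.01, -0.52, 0], [-1.77, -0.01, -0.59, 0], [-1.92, -0.01, -0.67, 0], [-2.06, -0.01, -0.76, 0], [-2.21, -0.01, -0.85, 0], [-2.35, -0.01, -0.94, 0], [-2.49, -0.01, -1.03, 0], [-2.63, -0.01, -1.14, 0], [-2.76, -0.01, -1.24, 0], [-2.89, -0.01, -1.35, 0], [-3.02, -0.02, -1.46, 0]]
```

Emit:
{"fn": "carry_out", "kwargs": {"commands": [[-0.17,0,-0.04,0],[-0.33,0,-0.07,0],[-0.5,-0.01,-0.11,0],[-0.66,-0.01,-0.16,0],[-0.83,-0.01,-0.2,0],[-0.99,-0.01,-0.26,0],[-1.15,-0.01,-0.32,0],[-1.3,-0.01,-0.38,0],[-1.46,-0.01,-0.45,0],[-1.61,-0.01,-0.52,0],[-1.77,-0.01,-0.59,0],[-1.92,-0.01,-0.67,0],[-2.06,-0.01,-0.76,0],[-2.21,-0.01,-0.85,0],[-2.35,-0.01,-0.94,0],[-2.49,-0.01,-1.03,0],[-2.63,-0.01,-1.14,0],[-2.76,-0.01,-1.24,0],[-2.89,-0.01,-1.35,0],[-3.02,-0.02,-1.46,0]]}}

```text
t: 13.95
tool_pos: [510.8, -20.2, 40.0]
eef_rot: [-1.558, 0.247, -0.254]
wrist_force: [2.2, 0.8, 3.1]
grip_width: 0.002
```

```bash
python3 nxt.py
```

```text
t 13.95 tcp [510.77 -20.23  39.98] s,off [1.71e+02 7.00e-02] F [2.18 0.85 3.06]
[[-0.12, -0.0, -0.12, 0], [-0.24, -0.0, -0.24, 0], [-0.36, -0.0, -0.36, 0], [-0.47, -0.0, -0.49, 0], [-0.58, -0.0, -0.62, 0], [-0.69, -0.0, -0.75, 0], [-0.79, -0.0, -0.88, 0], [-0.89, -0.0, -1.02, 0], [-0.99, -0.01, -1.16, 0], [-1.08, -0.01, -1.31, 0], [-1.17, -0.01, -1.45, 0], [-1.25, -0.01, -1.6, 0], [-1.33, -0.01, -1.75, 0], [-1.4, -0.01, -1.9, 0], [-1.47, -0.01, -2.06, 0], [-1.54, -0.01, -2.21, 0], [-1.6, -0.01, -2.37, 0], [-1.66, -0.01, -2.53, 0], [-1.71, -0.01, -2.7, 0], [-1.76, -0.01, -2.86, 0]]
```

Emit:
{"fn": "carry_out", "kwargs": {"commands": [[-0.12,0,-0.12,0],[-0.24,0,-0.24,0],[-0.36,0,-0.36,0],[-0.47,0,-0.49,0],[-0.58,0,-0.62,0],[-0.69,0,-0.75,0],[-0.79,0,-0.88,0],[-0.89,0,-1.02,0],[-0.99,-0.01,-1.16,0],[-1.08,-0.01,-1.31,0],[-1.17,-0.01,-1.45,0],[-1.25,-0.01,-1.6,0],[-1.33,-0.01,-1.75,0],[-1.4,-0.01,-1.9,0],[-1.47,-0.01,-2.06,0],[-1.54,-0.01,-2.21,0],[-1.6,-0.01,-2.37,0],[-1.66,-0.01,-2.53,0],[-1.71,-0.01,-2.7,0],[-1.76,-0.01,-2.86,0]]}}

```text
t: 15.62
tool_pos: [484.9, -42.0, 40.0]
eef_rot: [-1.558, 0.248, -0.254]
wrist_force: [2.3, 2.0, 2.9]
grip_width: -0.0
```

```bash
python3 nxt.py
```

```text
t 15.62 tcp [484.87 -41.95  39.97] s,off [2.052e+02 1.600e-01] F [2.26 2.03 2.94]
[[-0.03, -0.0, -0.17, 0], [-0.06, -0.0, -0.33, 0], [-0.1, -0.0, -0.5, 0], [-0.13, -0.0, -0.67, 0], [-0.15, -0.0, -0.84, 0], [-0.17, -0.0, -1.0, 0], [-0.18, -0.0, -1.17, 0], [-0.19, -0.0, -1.34, 0], [-0.2, -0.0, -1.51, 0], [-0.2, -0.0, -1.68, 0], [-0.19, -0.0, -1.85, 0], [-0.18, -0.0, -2.02, 0], [-0.16, -0.0, -2.19, 0], [-0.15, -0.0, -2.36, 0], [-0.12, -0.0, -2.53, 0], [-0.11, -0.0, -2.6, 0], [-0.11, -0.0, -2.6, 0], [-0.11, -0.0, -2.6, 0], [-0.11, -0.0, -2.6, 0], [-0.11, -0.0, -2.6, 0]]
```

Emit:
{"fn": "carry_out", "kwargs": {"commands": [[-0.03,0,-0.17,0],[-0.06,0,-0.33,0],[-0.1,0,-0.5,0],[-0.13,0,-0.67,0],[-0.15,0,-0.84,0],[-0.17,0,-1.0,0],[-0.18,0,-1.17,0],[-0.19,0,-1.34,0],[-0.2,0,-1.51,0],[-0.2,0,-1.68,0],[-0.19,0,-1.85,0],[-0.18,0,-2.02,0],[-0.16,0,-2.19,0],[-0.15,0,-2.36,0],[-0.12,0,-2.53,0],[-0.11,0,-2.6,0],[-0.11,0,-2.6,0],[-0.11,0,-2.6,0],[-0.11,0,-2.6,0],[-0.11,0,-2.6,0]]}}

```text
t: 17.28
tool_pos: [475.6, -66.5, 40.0]
eef_rot: [-1.558, 0.248, -0.253]
wrist_force: [-0.1, 0.5, 2.8]
grip_width: -0.005
```

```bash
python3 - <<'E'
from plan import *
s=st();print(MW[5])
im,d=viewer.snapshot('scene');cv2.imwrite('pics/s4.png',cv2.resize(im[200:340,200:400],None,fx=4,fy=4,interpolation=cv2.INTER_CUBIC))
c='scene';p=viewer.camera_params(c);o=p['origin'];Rm=R.from_rotvec(p['rotation']).as_matrix()
a=cv2.imread('pics/scene0.png')
C=np.array([[-120,-95],[120,-95],[120,95],[-120,95]],float);cc=np.c_[tow(C,th,t),np.full(4,30.)]
q=(cc-o)@Rm;q=np.c_[q[:,0]/q[:,2]*p['fx']+p['cx'],q[:,1]/q[:,2]*p['fy']+p['cy']]
out=[]
for x in (a,im):
    b=cv2.resize(x[225:335,220:400],None,fx=4,fy=4,interpolation=cv2.INTER_CUBIC)
    cv2.polylines(b,[((q-[220,225])*4).astype(np.int32)],True,(0,255,0),1);out.append(b[:300] if 0 else b)
cv2.imwrite('pics/cmp.png',cv2.resize(np.hstack(out),(800,244)))
# phase shift near front panel corner unaffected by the arm
r=(slice(270,320),slice(235,320))
g=[cv2.cvtColor(x[r],cv2.COLOR_BGR2GRAY).astype(np.float32) for x in (a,im)]
print('shift px',cv2.phaseCorrelate(*g)); st()
E
```

```text
t 17.28 tcp [475.57 -66.46  39.98] s,off [2.314e+02 2.100e-01] F [-0.12  0.45  2.82]
[475.72236685 -66.26087102]
shift px ((0.2239296004130935, 0.34888752746962837), 1.019757937113444)
t 17.33 tcp [475.6  -66.48  39.98] s,off [2.314e+02 2.100e-01] F [-0.7  -0.43  3.32]
```

View pics/s4.png

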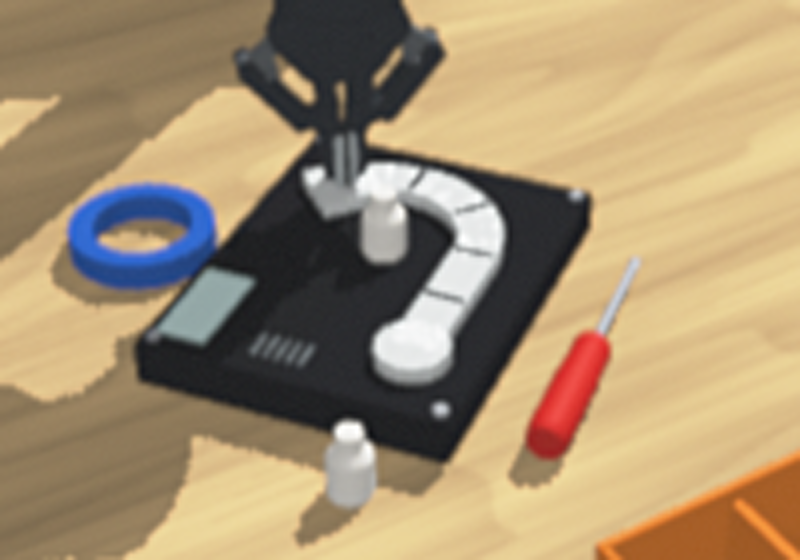

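View pics/cmp.png

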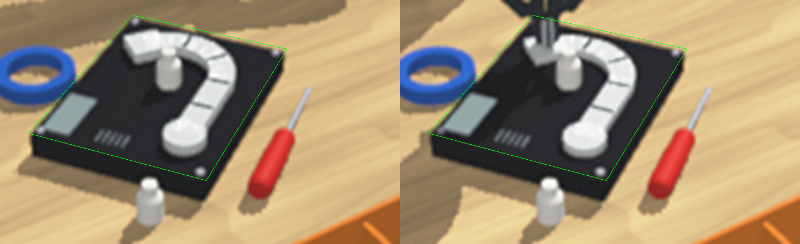

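The fingertips rest on the square pad at about (345,190) in the scene crop. The panel and objects sit where they did at the start, and the pressing force matches about 4 mm of travel. I'm handing in now.

```bash
python3 - <<'E'
from plan import *
print(robot.finish_job()); st()
E
```

```text
the job is handed in; nothing more can be done
None
the job is handed in; nothing more can be done
```

I stroked the touch strip with the closed fingertips from the middle of the round pad, over the four cross lines and round the bend, to the middle of the square pad. The stroke ran at about 20 mm/s. I handed the job in at about 17.3 s of the 48 s allowed, with the fingertips still resting on the square pad.

- **Path:** at every check the fingertips were within 0.2 mm of the strip's centre line as I had fitted it. They finished about 0.25 mm from the middle of the square pad.
- **Pressing:** fingertip height stayed at 40.0–40.3 mm against 44 mm at rest, so the strip was pressed about 4 mm of its 10 mm travel. The upward force read about 3–4 N, close to the 3.4 N its springs should give at that depth.
- **Panel and objects:** before-and-after pictures around the panel show the panel, both fuses, the blue tape and the screwdriver in the same places. I did not compare the white tape, spanner or magnifier afterwards, but the arm stayed clear of them.
- **Checks that disagreed:** an image comparison of the panel's near corner gave a shift of about 0.2–0.35 px. I put that down to the arm's changed shadow, because the panel outline matched in both pictures. The first mark positions from the far cameras fitted poorly, 8–13 mm off, so I used the close wrist view instead.

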